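Ready the syringe pump: cover off, pusher block up to the plunger, half-nut engaged

TASK

Get the syringe pump ready to dose: lift the clear dust cover off its drive end and set it down gently, upright and fully on the grey bench mat. Then slide the pusher block along its guide rods until it just meets the thumb flange of the syringe's plunger, without pushing the plunger in. Last, press the half-nut lever on top of the block down flat, so that the drive is engaged with the block still at the plunger, and leave the other things on the bench where they are.

Things in the scene. Friction and masses are not known exactly. Their poses are not given: they have to be found in the camera images.
- pump: White bench syringe pump, fixed, 320 mm long (y), deck 56 mm above the bench (x -50 to +80 mm), keys on its -x side. Origin: centre of the underside; yaw within 0.25 rad. Drive bay, middle line x = +15 mm, at its -y end: rods along y, end block (y -145 to -130) 21 mm above the deck. Clamped 60 ml syringe on its +y half, axis and plunger along y, clamp top 70 mm over the deck.
- cover: Loose clear plastic dust cover with grey edges, standing on the pump's deck over the drive bay: 110 (x) by 178 (y) mm, 100 mm high to its flat top, walls 3 mm, 0.2 to 0.4 kg. Open below and at its +y (syringe) end. Origin: centre of its lower edge; axes start along the pump's within 0.03 rad. Lift it 105 mm before moving it sideways, to clear what it covers.
- cover_handle (a point): Centre of the grey handle bar on the cover's top: bar 100 mm long along the cover's y, 14 mm wide (x), 12 mm high, 130 mm above the cover's lower edge; 24 mm of free height below the bar; posts at its ends, so the middle 70 mm is free to pinch across x.
- mat: Grey rubber bench mat, fixed, 180 mm (x) by 250 mm (y), 4 mm thick, with fine ribs, where the cover is to go. Origin: centre of its underside. It lies on the other side of the robot's middle line from the pump, yawed up to 0.25 rad.
- carriage (a joint): Pusher block (dark, 84 mm across in pump x, 34 mm thick in pump y, top face 54 mm above the deck), sliding on the guide rods. Value in m, 0 to 0.110, grows as the block moves to the pump's +y, towards the syringe. It starts between 0 and 0.035, slides with a friction of about 2 N and stays where it is left.
- carriage_back (a point): Point on the pusher block's rear face (the one away from the syringe, facing pump -y), on the middle line, 10 mm below the block's top face. Push here towards pump +y. The lever's tip stands at most 37 mm above the block's top face while raised.
- carriage_face (a point): Centre of the pusher block's front face (facing pump +y), at the height of the syringe's axis. It moves in line with plunger_end.
- plunger_end (a point): Centre of the outer face (facing pump -y) of the plunger's white thumb flange, a disc of 33 mm, at the height of the syringe's axis. The gap to carriage_face is 25 to 90 mm at the start. The plunger begins to move in at about 9 N and does not come back.
- lever (a joint): Half-nut lever on top of the pusher block: steel bar 74 mm long with a black end pad 24 mm square, hinged across the far (pump +x) end of the block's top. Value in rad: 0 raised (released; starts 0 to 0.06), 0.38 flat on the block (engaged). It stays where it is left; about 3 N at its end pad moves it.
- lever_tip (a point): Middle of the upper face of the lever's black end pad, 64 mm from the hinge towards pump -x. When the lever is flat this point is 62 mm above the deck and 31 mm from the bay's middle line towards pump -x.
- spare_syringe: Bystander: small white capped syringe, 140 mm long, 24 mm high, lying along x near the robot's middle line between pump and mat. Origin: underside below its middle.
- beaker: Bystander: glass beaker, 80 mm wide, 85 mm high, standing beyond the pump and mat. Origin: centre of its underside.
- timer: Bystander: flat white lab timer, 65 by 90 mm, 22 mm high, lying beyond the pump and mat. Origin: centre of its underside.
- bottle_a: Bystander: green-capped glass bottle, 72 mm wide, 124 mm high, beyond the pump and mat. Origin: centre of its underside.
- bottle_b: Bystander: green-capped glass bottle, 80 mm wide, 144 mm high, beyond the pump and mat. Origin: centre of its underside.
- stirrer_motor: Bystander: black stirrer motor head standing upright, 60 mm wide, 114 mm high, beyond the pump and mat. Origin: centre of its underside.
- tip_box: Bystander: pipette tip box, 87 by 127 mm, 64 mm high, far left. Origin: centre of its underside.
- wash_bottle: Bystander: white plastic bottle, 60 mm wide, 150 mm high, far right. Origin: centre of its underside.
Things that resemble listed ones, but are neither listed nor needed, are in the scene too. What is shaped like the cover but brown or turquoise is not meant.

How it is judged:
On the way, in this order (a step that is already met when the one before it is completed fails the run):
1. the cover stands upright on the mat, let go (height (world z) of cover below 0.009 m and angle between cover's own z axis and vertical below 0.05 rad and x of cover in the frame of mat between -0.06 and 0.06 m and y of cover in the frame of mat between -0.06 and 0.06 m and contact force between cover and the arm below 0.1 N and contact force between cover and the fingers below 0.1 N), for 0.2 s.
2. the pusher block is within 3 mm of the plunger's thumb flange, its lever still raised (distance between carriage_face and plunger_end below 0.003 m and value of joint lever below 0.2 rad), for 0.2 s.
3. the half-nut lever is pressed down flat (value of joint lever above 0.31 rad), for 0.2 s.
At the end, for the whole second after the job is handed in: The cover stands upright, at rest and let go on the mat, its centre within 60 mm of the mat's along both mat axes; the pusher block's face is within 3 mm of the thumb flange; the plunger is pushed in by less than 3 mm; the half-nut lever is down (over 0.31 of its 0.38 rad) (height (world z) of cover below 0.009 m and angle between cover's own z axis and vertical below 0.05 rad and x of cover in the frame of mat between -0.06 and 0.06 m and y of cover in the frame of mat between -0.06 and 0.06 m and linear speed of cover below 0.02 m/s and distance between carriage_face and plunger_end below 0.003 m and distance of plunger_end from where it was at the start of the episode below 0.003 m and value of joint lever above 0.31 rad); the robot touches nothing.
It fails at once if the plunger is pushed in by 3 mm or more (distance of plunger_end from where it was at the start of the episode above 0.003 m).
It fails at once if the cover is dropped (falls freely from over about 10 mm) or slammed down on the mat (over 120 N) ((contact force between cover and the fingers below 0.1 N and linear speed of cover above 0.45 m/s) or contact force between cover and mat above 120 N).
It fails at once if a bystander on the bench is moved by more than 25 mm (distance of any of spare_syringe, beaker, timer, bottle_a, bottle_b, stirrer_motor, tip_box, wash_bottle from where it was at the start of the episode above 0.025 m).
It also fails if it takes over 59 s, if anything falls off the work surface, if the arm or the gripper's body presses on something with over 40 N, if the wrist force passes 120 N, or if a joint passes its speed limit or range.

ROBOT

A 6-joint arm with a two-finger parallel gripper is mounted at the origin on the work surface. World frame = base frame: x ahead of the robot, y to its left, z up, the work surface at z = 0. Lengths are in m, angles in rad, forces in N, time in s.
With the tool pointing down it reaches from about 0.325 to 0.75 m from the base axis. Payload 7.6 kg.
Tool frame: the origin (TCP) lies midway between the tips of the shut fingers; the grasp point (between the pads) lies 19 mm behind it; z points along the fingers, y is the line along which they close (so a half turn about z gives the same grasp; the last joint's range is limited). The gripper opens to 85 mm and grips with 20 to 120 N. Pads are 22 mm wide; open, the fingers measure 114 mm over their backs; the gripper's body (76 mm by 85 mm) begins 54 mm behind the grasp point. The pads swing forward as they close: fully open they stand 13 mm farther back than shut.
Start: joints at [-1.215, 0.052, 1.401, -0, 1.689, -0.07], TCP at [0.217, -0.478, 0.231] pointing down, gripper open.
Joint ranges: [-2.9, 2.9], [-0.91, 2.17], [0.12, 2.37], [-1.06, 4.2], [0.26, 2.73], [-2.93, 2.93]. Speed limits (rad/s): [2.57, 2.57, 3.01, 3.14, 3.14, 3.14].

INTERFACE

Orientations are given as a 3x3 rotation matrix whose columns are the frame's x, y, z axes.
In Python, from bench import sensors, imaging, env gives the robot as it stands.
- The arm moves only by the tool carry_out, never from a script. Its argument "increments" is a list of rows, each a list of 3 entries, a list of its own where there are three numbers: the opening, from 0 (shut) to 1 (fully open), then the shift along the world's x, y, z in units of 0.5 m (1.0 is 0.5 m), then the turn, a rotation vector about the world's x, y, z in units of 90 degrees (1.0 is 90 degrees). A call has exactly 8 rows; each row is the pose to reach, as a shift and turn from the pose commanded when the call began; what a row does not reach only later rows make up. A row lasts 1/12 s, in which the tool goes at most 41.7 mm and 7.16 degrees, less where a joint would pass 70% of its speed; a pose out of reach is approached as far as the arm can. A call with a number of a shift or a turn outside -1 to 1 is refused whole. A call with a gripper value outside its range is refused whole. The fingers move at their own pace and stop on an object; "grip_force" is the grip in N (left out, the last holds). Time passes only in rows, so rows that repeat a pose let the fingers close, or fill a call up. It gives the time, the measured TCP pose, the force, the opening and the grip force at its end, in the units of the state.
- sensors.observe(): the state, without advancing time (a new reading comes with each control period).
- imaging.snapshot(name): name is "side" or "top" or "wrist"; returns the picture (400x640x3 uint8, blue, green, red); there is no depth.
- imaging.camera_info(name): a dict with "fx", "fy", "cx", "cy" (pixels), "k1" (the pictures are not rectified: a ray, as slopes to the right and down, at radius r is drawn at 1 + k1 r^2 times it, then the intrinsics apply), "R" (3x3) and "t" (3): a world point X has camera coordinates R X + t; the wrist camera has in their place "T_tool_cam" (4x4, takes a point from camera to tool coordinates, whose origin is the TCP and whose axes are the flange's). Camera axes: x right, y down, z forward; pixel columns grow to the right and rows downward; lengths in m; the calibration is good to about 2 mm. A picture is of the moment at which its call begins: read the wrist's pose just before it. camera_info takes no time and is no camera call.
- env.sign_off(): hands the job in; it is judged then, once.
The state is a dict: "t": time; "q": joint angles; "qvel": joint speeds; "tau": joint torques, N m; "ee_pos": TCP position; "orientation": TCP orientation; "ft_force": force on the tool from outside, world axes, zero at the start; "wrist_torque": the same for the moment, N m; "grip_width": opening from 0.0 (shut) to 1.0 (fully open); "finger_force": force on a finger pad.
Only numpy, scipy, OpenCV 4.12 (cv2) and the standard library are available. Lean on these libraries where they do the work, as an engineer would, in place of code of your own. Each camera call takes 0.05 s, during which the arm holds its last target. There are 200 camera calls.

## Working session

There is one attempt and no reset: what is moved stays moved. The work goes in short steps, Python scripts to look and compute and a tool call to move; the robot and the scene stay as the last step left them, time stands still between calls to the robot, and variables do not carry over. Pictures are saved under pics/ and viewed, at most 10 in all, crops included, and the job is handed in when it is done.

Besides the shell and the picture viewer there is one more tool, called after "Request:" by a JSON object that holds its "fn" and its "kwargs", one argument or row to a line. carry_out: Moves the arm, as the interface text tells. Its arguments: {"type":"object","properties":{"increments":{"type":"array","items":{"type":"array"}},"grip_force":{"type":"number"}},"required":["increments"]}

```bash
mkdir -p pics; cat > h.py <<'E'
import numpy as np, cv2
from scipy.optimize import least_squares
from bench import sensors, imaging, env
def cam(n,s=None):
    c=imaging.camera_info(n)
    if 'R' in c: R=np.array(c['R']);t=np.array(c['t'])
    else:
        T=np.array(c['T_tool_cam']);W=np.eye(4);W[:3,:3]=s['orientation'];W[:3,3]=s['ee_pos']
        M=np.linalg.inv(W@T);R=M[:3,:3];t=M[:3,3]
    return c,R,t
def proj(C,X):
    c,R,t=C;p=R@np.array(X)+t;a=p[:2]/p[2];a=a*(1+c['k1']*(a@a))
    return np.array([c['fx']*a[0]+c['cx'],c['fy']*a[1]+c['cy']])
def ray(C,uv):
    c,R,t=C;d=np.array([(uv[0]-c['cx'])/c['fx'],(uv[1]-c['cy'])/c['fy']]);a=d.copy()
    for _ in range(20): a=d/(1+c['k1']*(a@a))
    return -R.T@t, R.T@np.array([a[0],a[1],1])
def onz(C,uv,z):
    o,d=ray(C,uv);return o+d*(z-o[2])/d[2]
def tri(obs):
    A=np.zeros((3,3));b=np.zeros(3);L=[]
    for C,uv in obs:
        o,d=ray(C,uv);d/=np.linalg.norm(d);P=np.eye(3)-np.outer(d,d);A+=P;b+=P@o;L.append((P,o))
    X=np.linalg.solve(A,b);return X,[np.linalg.norm(P@(X-o)) for P,o in L]
E
python3 - <<'E'
from h import *
s=sensors.observe();print(s)
for n in('top','side','wrist'):
    im=imaging.snapshot(n);cv2.imwrite(f'pics/{n}0.png',im)
for n in('top','side'):
    c,R,t=cam(n);print(n,-R.T@t,R[2],c['fx'])
print(imaging.camera_info('wrist'))
E
```

```text
{'t': 0.0, 'q': array([-1.21529220e+00,  5.28369814e-02,  1.40171923e+00,  6.38323751e-06,
        1.68860523e+00, -7.02741632e-02]), 'qvel': array([ 0.00095039,  0.00256489, -0.00053844,  0.00296559,  0.00069143,
        0.00082551]), 'tau': array([-4.87367397e-04, -3.81673086e+01, -3.60186195e+01, -8.06229332e-05,
        6.23910586e-03, -1.28630845e-05]), 'ee_pos': array([ 0.21677088, -0.47782917,  0.23047509]), 'orientation': array([[ 9.10717274e-01,  4.13029968e-01, -5.40094198e-04],
       [ 4.13030305e-01, -9.10716091e-01,  1.47289913e-03],
       [ 1.16479005e-04, -1.56446996e-03, -9.99998769e-01]]), 'ft_force': array([-0.04106285,  0.32276396, -0.2273762 ]), 'wrist_torque': array([0.03077117, 0.03363358, 0.02001401]), 'finger_force': 0.0, 'grip_width': 1.0051020309584733}
top [0.20607989 0.01178884 1.60560002] [ 0.17288476  0.0029555  -0.98493763] 512.2596461042731
side [-0.07999328  0.55828989  0.96804211] [ 0.48562394 -0.5036099  -0.71452534] 396.75823852280644
{'fx': 353.37335228071413, 'fy': 353.37335228071413, 'cx': 317.2841493893372, 'cy': 204.18422601494888, 'k1': -0.07362650025820305, 'T_tool_cam': array([[-1.66334862e-04, -9.49499849e-01, -3.13767444e-01,
         7.93562201e-02],
       [ 9.99999727e-01, -3.83678504e-04,  6.30938196e-04,
         2.46219432e-04],
       [-7.19461546e-04, -3.13767254e-01,  9.49499654e-01,
        -1.41619454e-01],
       [ 0.00000000e+00,  0.00000000e+00,  0.00000000e+00,
         1.00000000e+00]])}
```

View pics/top0.png

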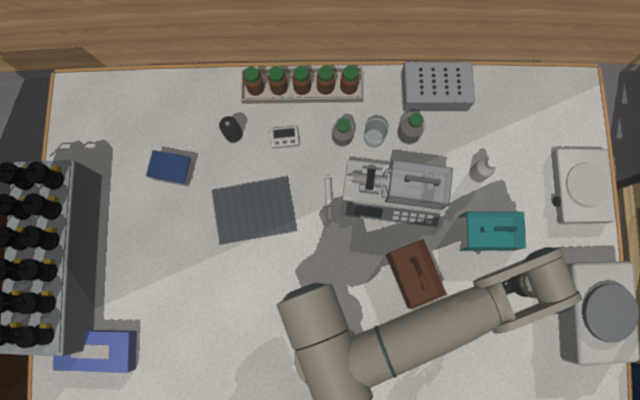

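View pics/side0.png

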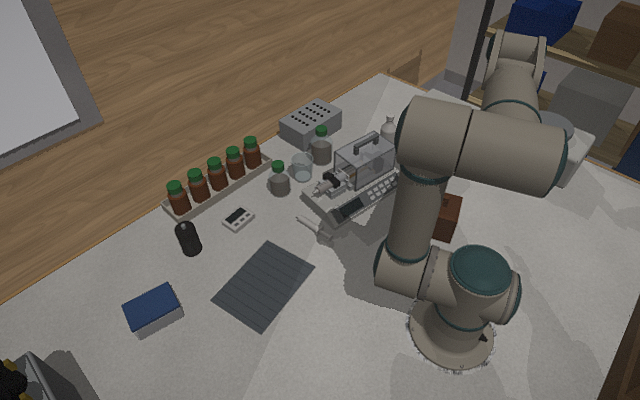

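Candidates in the top view are the clear cover at (420,183), the brown one at (416,273) and the turquoise one at (493,230). The clear one, on the white pump, is the one I want; I'll check it in close crops. The mat is at (254,210) in the top view and (263,286) in the side view.

```bash
python3 - <<'E'
import cv2
a=cv2.imread('pics/top0.png')[150:235,335:465];cv2.imwrite('pics/c1.png',cv2.resize(a,None,fx=6,fy=6,interpolation=cv2.INTER_CUBIC))
a=cv2.imread('pics/side0.png')[125:225,295:415];cv2.imwrite('pics/c2.png',cv2.resize(a,None,fx=6,fy=6,interpolation=cv2.INTER_CUBIC))
E
```

```text
(no output)
```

View pics/c1.png

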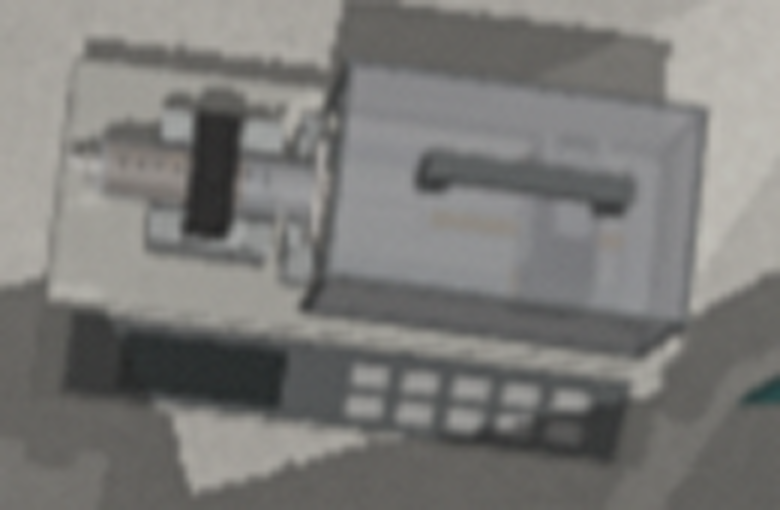

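View pics/c2.png

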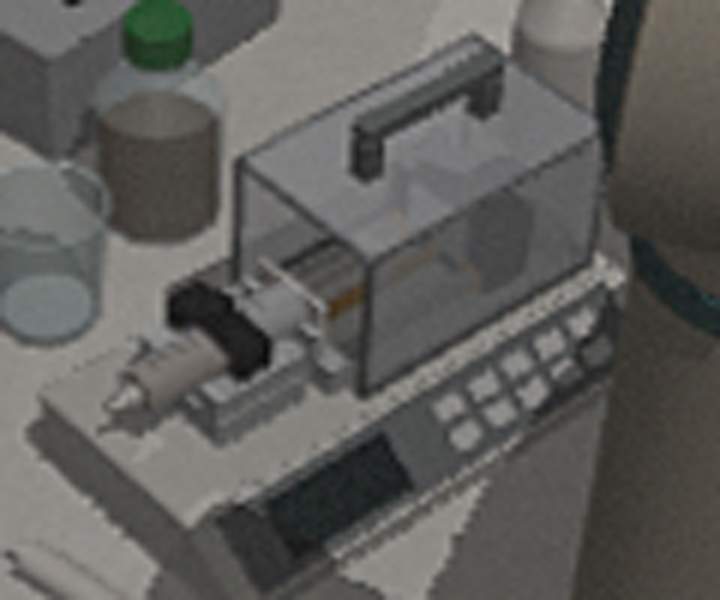

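The crops confirm the clear cover with grey edges over the drive bay. In the top crop the handle runs (420,168) to (634,192); in the side crop (365,128) to (492,62). The syringe clamp is at (215,165) in the top crop.

```bash
cat >> h.py <<'E'
def Rz(a): return np.array([[np.cos(a),-np.sin(a),0],[np.sin(a),np.cos(a),0],[0,0,1]])
def fitpose(obs,x0,fixz=None,scale=1):
    def P(p): return np.array([p[0],p[1],p[2] if fixz is None else fixz])
    f=lambda p:np.concatenate([proj(C,Rz(p[-1])@np.array(l)+P(p))-uv for C,uv,l in obs])
    r=least_squares(f,x0,loss='soft_l1');return r.x,f(r.x).reshape(-1,2)
E
python3 - <<'E'
from h import *
np.set_printoptions(precision=4,suppress=True)
T=cam('top');S=cam('side')
a=lambda x,y:np.array([335+(x+.5)/6-.5,150+(y+.5)/6-.5]); b=lambda x,y:np.array([295+(x+.5)/6-.5,125+(y+.5)/6-.5])
h=.1
obs=[(T,a(350,68),(.055,.089,h)),(T,a(706,108),(.055,-.089,h)),(T,a(690,318),(-.055,-.089,h)),(T,a(330,276),(-.055,.089,h)),
(S,b(240,160),(.055,.089,h)),(S,b(368,258),(-.055,.089,h)),(S,b(600,132),(-.055,-.089,h)),(S,b(478,38),(.055,-.089,h)),(S,b(362,392),(-.055,.089,0))]
p,r=fitpose(obs,[.5,-.25,.056,-.1]);print('cover',p);print(r)
X1=tri([(T,a(420,168)),(S,b(365,128))]);X2=tri([(T,a(634,192)),(S,b(492,62))]);print(X1,X2,'mid',(X1[0]+X2[0])/2)
print('pred handle',Rz(p[3])@[0,0,.13]+p[:3])
po=[(T,a(78,55),(.08,.16,.056)),(T,a(50,302),(-.05,.16,.056)),(S,b(40,395),(.08,.16,.056)),(S,b(190,522),(-.05,.16,.056))]
q,r=fitpose(po,[.5,-.25,-.1],0.);print('pump',q);print(r)
print('cover in pump',Rz(-q[2])@(p[:3]-[q[0],q[1],0]))
mo=[(T,np.array(u,float),(x,y,.004)) for u,x,y in [((213,191),.09,.125),((289,178),.09,-.125),((297,234),-.09,-.125),((219,243),-.09,.125)]]
mo+=[(S,np.array(u,float),(x,y,.004)) for u,x,y in [((268,240),.09,-.125),((315,267),-.09,-.125),((263,332),-.09,.125),((211,297),.09,.125)]]
m,r=fitpose(mo,[.4,.15,0],0.);print('mat',m);print(r)
for n,u in dict(spare=(328,198),wash=(484,166),tbrown=(416,273),turq=(493,230)).items(): print(n,onz(T,u,.02))
E
```

```text
cover [ 0.5108 -0.2733  0.0552 -0.1466]
[[ 0.0205 -2.3658]
 [ 0.7501 -0.7739]
 [-0.0139  0.9425]
 [-0.9051 -0.3524]
 [-0.6757  0.0047]
 [ 0.9161  1.2865]
 [ 2.6549 -0.546 ]
 [-0.3976 -0.4697]
 [ 0.2565  1.9762]]
(array([ 0.5118, -0.2183,  0.1979]), [np.float64(2.9316549727846403e-05), np.float64(2.931654972795039e-05)]) (array([ 0.5037, -0.3206,  0.1873]), [np.float64(0.0023693571693690504), np.float64(0.002369357169369086)]) mid [ 0.5077 -0.2694  0.1926]
pred handle [ 0.5108 -0.2733  0.1852]
pump [ 0.5053 -0.2136 -0.1252]
[[-0.2459 -0.1448]
 [-0.11   -0.4955]
 [ 0.056  -0.5583]
 [ 0.7662  0.8167]]
cover in pump [ 0.0129 -0.0586  0.0552]
mat [0.4541 0.2299 0.1477]
[[-0.6754 -2.6421]
 [ 0.2825 -1.7039]
 [ 0.5932 -2.409 ]
 [ 0.1606  0.7994]
 [ 1.6169 -0.4969]
 [ 2.4256  0.1092]
 [-1.6873  2.5355]
 [ 0.3392  1.8801]]
spare [ 0.4869 -0.0036  0.02  ]
wash [ 0.5866 -0.5065  0.02  ]
tbrown [ 0.2496 -0.2723  0.02  ]
turq [ 0.3796 -0.5223  0.02  ]
```

Request:
{"fn": "carry_out", "kwargs": {
  "increments": [
    [1,[0.1,0.08,0.2],[0,0,0.08]],
    [1,[0.584,0.412,0.2],[0,0,0.643]],
    [1,[0.584,0.412,0.2],[0,0,0.643]],
    [1,[0.584,0.412,0.2],[0,0,0.643]],
    [1,[0.584,0.412,0.2],[0,0,0.643]],
    [1,[0.584,0.412,0.2],[0,0,0.643]],
    [1,[0.584,0.412,0.2],[0,0,0.643]],
    [1,[0.584,0.412,0.2],[0,0,0.643]]
  ]
}}

```text
t: 0.82
ee_pos: [0.4704, -0.2984, 0.3221]
orientation: [[0.138, 0.99, -0.0], [0.99, -0.138, 0.0], [0.0, -0.0, -1.0]]
ft_force: [1.0, -0.6, 0.5]
grip_width: 0.998
finger_force: 0.0
```

```bash
python3 -c "
from h import *
s=sensors.observe();print(s['ee_pos'],s['orientation'],s['q'])"
```

```text
[ 0.47039777 -0.2983891   0.32208019] [[ 1.38330784e-01  9.90386066e-01 -1.86657988e-04]
 [ 9.90386080e-01 -1.38330765e-01  1.11271816e-04]
 [ 8.43815134e-05 -2.00255790e-04 -9.99999976e-01]] [-6.31562454e-01  1.43673798e-01  1.12391255e+00 -2.13722668e-05
  1.87422265e+00 -4.92793049e-01]
```

Request:
{"fn": "carry_out", "kwargs": {
  "increments": [
    [1,[0.076,0.052,0.016],[0,0,0]],
    [1,[0.076,0.052,0.016],[0,0,0]],
    [1,[0.076,0.052,0.016],[0,0,0]],
    [1,[0.076,0.052,0.016],[0,0,0]],
    [1,[0.076,0.052,0.016],[0,0,0]],
    [1,[0.076,0.052,0.016],[0,0,0]],
    [1,[0.076,0.052,0.016],[0,0,0]],
    [1,[0.076,0.052,0.016],[0,0,0]]
  ]
}}

```text
t: 1.48
ee_pos: [0.5064, -0.2747, 0.33]
orientation: [[0.146, 0.989, 0.0], [0.989, -0.146, -0.0], [-0.0, 0.0, -1.0]]
ft_force: [0.4, 0.5, 0.2]
grip_width: 1.002
finger_force: 0.0
```

```bash
python3 - <<'E'
from h import *
import json
s=sensors.observe();im=imaging.snapshot('wrist');cv2.imwrite('pics/w1.png',im)
json.dump(dict(ee_pos=s['ee_pos'].tolist(),orientation=np.array(s['orientation']).tolist()),open('w1.json','w'));print(s['ee_pos'])
E
```

```text
[ 0.50637087 -0.27469761  0.33002527]
```

View pics/w1.png

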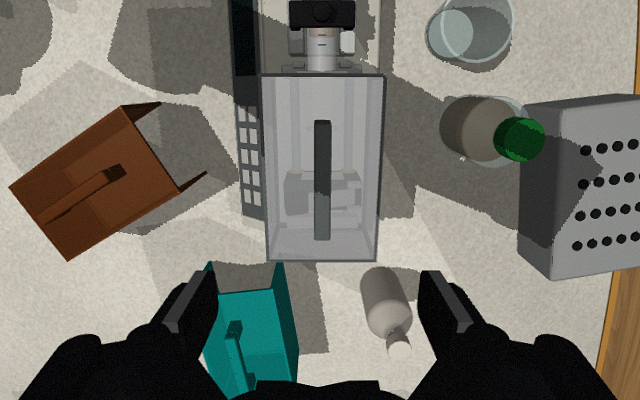

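The wrist view shows the handle bar from (322.5,121) to (322.5,240) and the cover's top corners at (261,75), (385,75), (376,262) and (267,262). The pusher block and lever show through the cover at (320,192).

```bash
python3 - <<'E'
from h import *
import json
np.set_printoptions(precision=4,suppress=True)
s=json.load(open('w1.json'));W=cam('wrist',s)
A=onz(W,(322.5,121),.192);B=onz(W,(322.5,240),.192);d=A-B
print(A,B,(A+B)/2,np.linalg.norm(d),'yaw',-np.arctan2(d[0],d[1]))
print([onz(W,u,.156) for u in [(261,75),(385,75),(376,262),(267,262)]])
p,r=fitpose([(W,u,(x,y,.1)) for u,x,y in [((261,75),-.055,.089),((385,75),.055,.089),((376,262),.055,-.089),((267,262),-.055,-.089)]],[.5,-.27,.056,-.14]);print(p,r)
E
```

```text
[ 0.5177 -0.2206  0.192 ] [ 0.5034 -0.3202  0.192 ] [ 0.5105 -0.2704  0.192 ] 0.10058028826794503 yaw -0.14225283663998534
[array([ 0.4716, -0.1779,  0.156 ]), array([ 0.5757, -0.1932,  0.156 ]), array([ 0.5511, -0.3679,  0.156 ]), array([ 0.4434, -0.3519,  0.156 ])]
[ 0.5102 -0.2736  0.0519 -0.148 ] [[-2.3978  0.1532]
 [ 1.4912  0.4203]
 [-0.0621 -0.298 ]
 [ 0.1722 -0.3847]]
```

Request:
{"fn": "carry_out", "kwargs": {
  "increments": [
    [1,[0.008,0.006,-0.04],[0,0,0]],
    [1,[0.008,0.006,-0.1],[0,0,0]],
    [1,[0.008,0.006,-0.16],[0,0,0]],
    [1,[0.008,0.006,-0.22],[0,0,0]],
    [1,[0.008,0.006,-0.27],[0,0,0]],
    [1,[0.008,0.006,-0.3],[0,0,0]],
    [1,[0.008,0.006,-0.32],[0,0,0]],
    [1,[0.008,0.006,-0.326],[0,0,0]]
  ]
}}

```text
t: 2.2
ee_pos: [0.5103, -0.2708, 0.1651]
orientation: [[0.145, 0.989, -0.002], [0.989, -0.145, 0.001], [0.001, -0.002, -1.0]]
ft_force: [-1.4, 0.2, -0.6]
grip_width: 1.002
finger_force: 0.0
```

Request:
{"fn": "carry_out", "kwargs": {
  "increments": [
    [0,[0,0,0],[0,0,0]],
    [0,[0,0,0],[0,0,0]],
    [0,[0,0,0],[0,0,0]],
    [0,[0,0,0],[0,0,0]],
    [0,[0,0,0],[0,0,0]],
    [0,[0,0,0],[0,0,0]],
    [0,[0,0,0],[0,0,0]],
    [0,[0,0,0],[0,0,0]]
  ],
  "grip_force": 60
}}

```text
t: 2.87
ee_pos: [0.5111, -0.2711, 0.1676]
orientation: [[0.145, 0.989, 0.0], [0.989, -0.145, -0.0], [-0.0, 0.001, -1.0]]
ft_force: [-2.7, 0.0, 3.7]
grip_width: 0.151
finger_force: 59.1
```

Request:
{"fn": "carry_out", "kwargs": {
  "increments": [
    [0,[0,0,0.015],[0,0,0]],
    [0,[0,0,0.04],[0,0,0]],
    [0,[0,0,0.08],[0,0,0]],
    [0,[0,0,0.12],[0,0,0]],
    [0,[0,0,0.16],[0,0,0]],
    [0,[0,0,0.2],[0,0,0]],
    [0,[0,0,0.23],[0,0,0]],
    [0,[0,0,0.24],[0,0,0]]
  ]
}}

```text
t: 3.53
ee_pos: [0.5117, -0.2712, 0.2909]
orientation: [[0.144, 0.99, 0.005], [0.99, -0.144, -0.003], [-0.002, 0.005, -1.0]]
ft_force: [-0.3, -0.3, -1.3]
grip_width: 0.146
finger_force: 58.7
```

```bash
python3 - <<'E'
from h import *
s=sensors.observe();print(s['ee_pos'],s['ft_force'],s['grip_width'])
im=imaging.snapshot('side');cv2.imwrite('pics/s2.png',cv2.resize(im[60:260,200:440],None,fx=3,fy=3))
E
```

```text
[ 0.51166699 -0.27118855  0.29088429] [-0.32000959 -0.25351756 -1.34317583] 0.1462435402441227
```

View pics/s2.png

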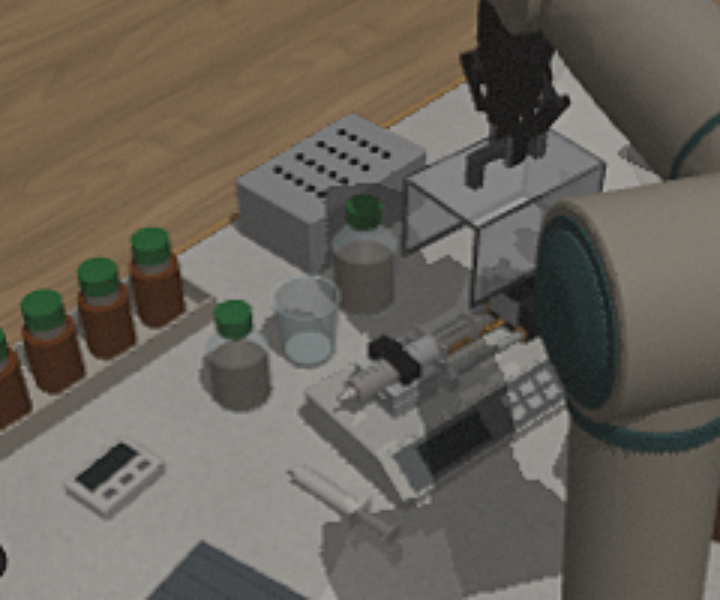

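The cover is lifted and level in the fingers at (510,190), clear of the pump.

Request:
{"fn": "carry_out", "kwargs": {
  "increments": [
    [0,[0,0.03,0],[0,0,0]],
    [0,[-0.004,0.08,0],[0,0,0.01]],
    [0,[-0.012,0.14,0],[0,0,0.03]],
    [0,[-0.02,0.2,0],[0,0,0.05]],
    [0,[-0.028,0.26,0],[0,0,0.06]],
    [0,[-0.036,0.32,0],[0,0,0.07]],
    [0,[-0.044,0.38,0],[0,0,0.08]],
    [0,[-0.05,0.44,0],[0,0,0.09]]
  ]
}}

```text
t: 4.25
ee_pos: [0.4849, -0.0489, 0.2855]
orientation: [[0.003, 1.0, -0.002], [1.0, -0.003, 0.001], [0.001, -0.002, -1.0]]
ft_force: [0.4, -0.0, -1.5]
grip_width: 0.151
finger_force: 58.7
```

Request:
{"fn": "carry_out", "kwargs": {
  "increments": [
    [0,[-0.006,0.06,0],[0,0,0.01]],
    [0,[-0.014,0.12,0],[0,0,0.02]],
    [0,[-0.024,0.2,0],[0,0,0.04]],
    [0,[-0.034,0.28,0],[0,0,0.06]],
    [0,[-0.044,0.36,0],[0,0,0.08]],
    [0,[-0.054,0.44,0],[0,0,0.09]],
    [0,[-0.062,0.52,0],[0,0,0.094]],
    [0,[-0.064,0.56,0],[0,0,0.094]]
  ]
}}

```text
t: 4.92
ee_pos: [0.4519, 0.2331, 0.2854]
orientation: [[-0.148, 0.989, -0.003], [0.989, 0.148, 0.001], [0.001, -0.003, -1.0]]
ft_force: [0.6, -0.2, -2.2]
grip_width: 0.149
finger_force: 58.7
```

```bash
python3 - <<'E'
from h import *
s=sensors.observe();print(s['ee_pos'],s['ft_force'],s['grip_width'])
im=imaging.snapshot('top');cv2.imwrite('pics/t3.png',cv2.resize(im[110:260,190:480],None,fx=2.7,fy=2.7,interpolation=cv2.INTER_CUBIC))
s=sensors.observe();print(s['ee_pos'])
E
```

```text
[0.45188308 0.23312696 0.28537333] [ 0.6298818  -0.15417314 -2.18199683] 0.14903502340209432
[0.45178657 0.2347347  0.28511119]
```

View pics/t3.png

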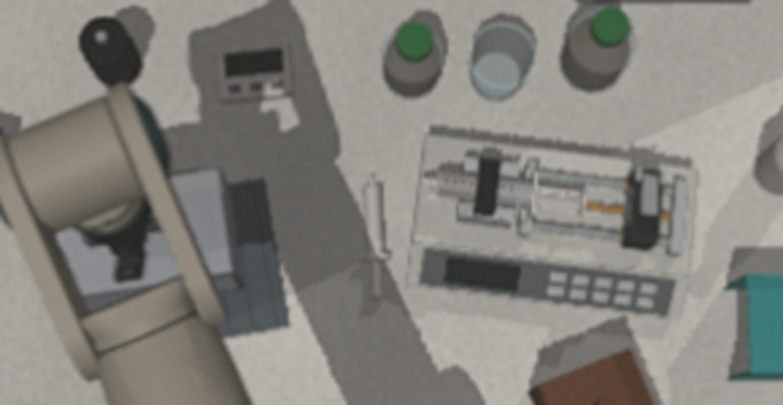

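The cover hangs over the mat at crop (150,235), and the pump with its block and lever is uncovered at (640,205). Lowering now.

Request:
{"fn": "carry_out", "kwargs": {
  "increments": [
    [0,[0.002,-0.006,-0.04],[0,0,0]],
    [0,[0.004,-0.008,-0.1],[0,0,0]],
    [0,[0.004,-0.008,-0.16],[0,0,0]],
    [0,[0.004,-0.008,-0.22],[0,0,0]],
    [0,[0.004,-0.008,-0.27],[0,0,0]],
    [0,[0.004,-0.008,-0.3],[0,0,0]],
    [0,[0.004,-0.008,-0.315],[0,0,0]],
    [0,[0.004,-0.008,-0.322],[0,0,0]]
  ]
}}

```text
t: 5.63
ee_pos: [0.4547, 0.2248, 0.1238]
orientation: [[-0.144, 0.99, -0.003], [0.99, 0.144, -0.001], [-0.001, -0.004, -1.0]]
ft_force: [-0.3, 0.0, -2.2]
grip_width: 0.145
finger_force: 58.7
```

Request:
{"fn": "carry_out", "kwargs": {
  "increments": [
    [0,[0,0,-0.001],[0,0,0]],
    [0,[0,0,-0.003],[0,0,0]],
    [0,[0,0,-0.005],[0,0,0]],
    [0,[0,0,-0.007],[0,0,0]],
    [0,[0,0,-0.009],[0,0,0]],
    [0,[0,0,-0.011],[0,0,0]],
    [0,[0,0,-0.012],[0,0,0]],
    [0,[0,0,-0.012],[0,0,0]]
  ]
}}

```text
t: 6.3
ee_pos: [0.456, 0.225, 0.1198]
orientation: [[-0.143, 0.99, -0.0], [0.99, 0.143, -0.0], [-0.0, -0.0, -1.0]]
ft_force: [-0.7, 1.0, -2.0]
grip_width: 0.147
finger_force: 58.7
```

Request:
{"fn": "carry_out", "kwargs": {
  "increments": [
    [0,[0,0.002,-0.002],[0,0,0]],
    [0,[0,0.004,-0.004],[0,0,0]],
    [0,[0,0.006,-0.006],[0,0,0]],
    [0,[0,0.006,-0.007],[0,0,0]],
    [0,[0,0.006,-0.008],[0,0,0]],
    [0,[0,0.006,-0.009],[0,0,0]],
    [0,[0,0.006,-0.009],[0,0,0]],
    [0,[0,0.006,-0.009],[0,0,0]]
  ]
}}

```text
t: 6.97
ee_pos: [0.4561, 0.2281, 0.1156]
orientation: [[-0.144, 0.99, 0.0], [0.99, 0.144, 0.0], [0.0, 0.0, -1.0]]
ft_force: [-1.1, 0.8, -0.7]
grip_width: 0.147
finger_force: 58.8
```

Request:
{"fn": "carry_out", "kwargs": {
  "increments": [
    [0,[0,0,-0.001],[0,0,0]],
    [0,[0,0,-0.002],[0,0,0]],
    [0,[0,0,-0.002],[0,0,0]],
    [0,[0,0,-0.002],[0,0,0]],
    [0,[0,0,-0.002],[0,0,0]],
    [0,[0,0,-0.002],[0,0,0]],
    [0,[0,0,-0.002],[0,0,0]],
    [0,[0,0,-0.002],[0,0,0]]
  ]
}}

```text
t: 7.63
ee_pos: [0.4563, 0.2281, 0.1156]
orientation: [[-0.144, 0.99, 0.001], [0.99, 0.144, 0.0], [0.0, 0.001, -1.0]]
ft_force: [-4.3, -1.3, 5.2]
grip_width: 0.153
finger_force: 59.8
```

The cover is on the mat (5 N up). Release, then rise straight up.

Request:
{"fn": "carry_out", "kwargs": {
  "increments": [
    [0.4,[0,0,0],[0,0,0]],
    [1,[0,0,0],[0,0,0]],
    [1,[0,0,0],[0,0,0]],
    [1,[0,0,0],[0,0,0]],
    [1,[0,0,0],[0,0,0]],
    [1,[0,0,0],[0,0,0]],
    [1,[0,0,0],[0,0,0]],
    [1,[0,0,0],[0,0,0]]
  ]
}}

```text
t: 8.3
ee_pos: [0.4561, 0.228, 0.1144]
orientation: [[-0.143, 0.99, 0.0], [0.99, 0.143, -0.0], [-0.0, 0.0, -1.0]]
ft_force: [0.2, -0.3, 0.8]
grip_width: 0.998
finger_force: 0.0
```

Request:
{"fn": "carry_out", "kwargs": {
  "increments": [
    [1,[0,0,0.03],[0,0,0]],
    [1,[0,0,0.08],[0,0,0]],
    [1,[0,0,0.14],[0,0,0]],
    [1,[0,0,0.2],[0,0,0]],
    [1,[0,0,0.26],[0,0,0]],
    [1,[0,0,0.32],[0,0,0]],
    [1,[0,0,0.36],[0,0,0]],
    [1,[0,0,0.36],[0,0,0]]
  ]
}}

```text
t: 8.97
ee_pos: [0.4572, 0.2285, 0.2999]
orientation: [[-0.144, 0.99, 0.008], [0.99, 0.144, 0.003], [0.002, 0.009, -1.0]]
ft_force: [-0.8, 1.2, 0.7]
grip_width: 1.002
finger_force: 0.0
```

Request:
{"fn": "carry_out", "kwargs": {
  "increments": [
    [0,[0.01,-0.06,0],[0,0,-0.01]],
    [0,[0.02,-0.14,0],[0,0,-0.03]],
    [0,[0.03,-0.22,0],[0,0,-0.05]],
    [0,[0.04,-0.3,0],[0,0,-0.07]],
    [0,[0.05,-0.38,0],[0,0,-0.09]],
    [0,[0.06,-0.46,0],[0,0,-0.1]],
    [0,[0.07,-0.54,0],[0,0,-0.11]],
    [0,[0.075,-0.6,0],[0,0,-0.12]]
  ]
}}

```text
t: 9.63
ee_pos: [0.4933, -0.0749, 0.2934]
orientation: [[0.047, 0.999, -0.001], [0.999, -0.047, -0.0], [-0.0, -0.001, -1.0]]
ft_force: [0.8, 0.3, -0.1]
grip_width: -0.002
finger_force: 0.0
```

Request:
{"fn": "carry_out", "kwargs": {
  "increments": [
    [0,[0.01,-0.06,0],[0,0,-0.02]],
    [0,[0.02,-0.14,0],[0,0,-0.04]],
    [0,[0.03,-0.22,0],[0,0,-0.06]],
    [0,[0.03,-0.3,-0.02],[0,0,-0.064]],
    [0,[0.03,-0.36,-0.04],[0,0,-0.064]],
    [0,[0.03,-0.38,-0.04],[0,0,-0.064]],
    [0,[0.03,-0.38,-0.04],[0,0,-0.064]],
    [0,[0.03,-0.38,-0.04],[0,0,-0.064]]
  ]
}}

```text
t: 10.3
ee_pos: [0.5086, -0.2615, 0.2741]
orientation: [[0.145, 0.989, -0.0], [0.989, -0.145, 0.001], [0.001, -0.0, -1.0]]
ft_force: [0.4, 0.4, 0.5]
grip_width: -0.001
finger_force: 0.0
```

```bash
cat >> h.py <<'E'
import json
def shot(k):
    s=sensors.observe();im=imaging.snapshot('wrist');cv2.imwrite(f'pics/{k}.png',im)
    json.dump(dict(ee_pos=s['ee_pos'].tolist(),orientation=np.array(s['orientation']).tolist()),open(k+'.json','w'));return s,im
E
python3 - <<'E'
from h import *
s,im=shot('w4');print(s['ee_pos'])
cv2.imwrite('pics/w4c.png',cv2.resize(im[20:320,200:470],None,fx=2,fy=2,interpolation=cv2.INTER_CUBIC))
E
```

```text
[ 0.50856543 -0.26153485  0.27411362]
```

View pics/w4c.png

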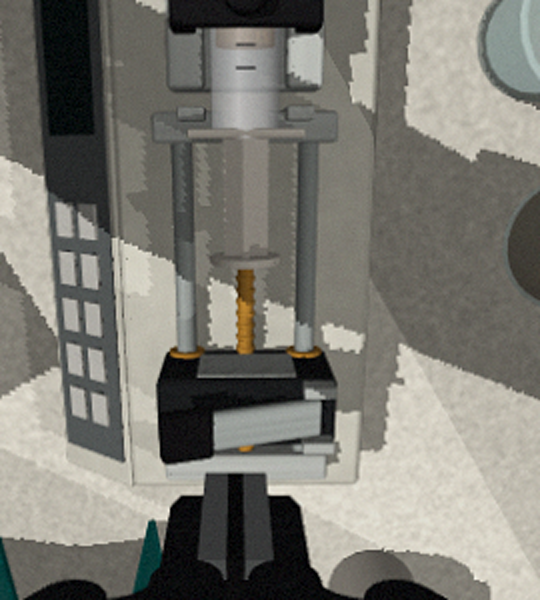

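The wrist crop shows the block's top front edge at about row 380, its top back edge at about row 458, and the lever pad at (187,437). The thumb flange runs (210,258) to (280,258), and the rods are symmetric about column 245, so the tool yaw matches the pump's.

```bash
python3 - <<'E'
from h import *
np.set_printoptions(precision=4,suppress=True)
s=json.load(open('w4.json'));W=cam('wrist',s);R=np.array(s['orientation'])
f=lambda x,y:((x+.5)/2-.5+200,(y+.5)/2-.5+20)
u=lambda X:np.array([(X-np.array(s['ee_pos']))@R[:,0],(X-np.array(s['ee_pos']))@R[:,1],X[2]])
for n,p,z in [('ftop',(245,380),.11),('ftopL',(162,380),.11),('ftopR',(335,380),.11),('btop',(245,458),.11),('padL',(160,440),.147),('padR',(213,440),.147),('pad',(187,437),.14),('deck -y',(245,484),.056),('deckL',(131,484),.056),('deckR',(357,484),.056)]:
    X=onz(W,f(*p),z);print(n,X,u(X))
for z in (.08,.085,.09,.095,.1):
    a,b=onz(W,f(210,258),z),onz(W,f(280,258),z);print(z,np.linalg.norm(a-b),u((a+b)/2),u(onz(W,f(245,352),z)))
E
```

```text
ftop [ 0.5083 -0.2885  0.11  ] [-0.0269  0.0037  0.11  ]
ftopL [ 0.4706 -0.283   0.11  ] [-0.0269 -0.0343  0.11  ]
ftopR [ 0.5491 -0.2945  0.11  ] [-0.0269  0.045   0.11  ]
btop [ 0.5028 -0.3274  0.11  ] [-0.0662  0.0039  0.11  ]
padL [ 0.471  -0.2967  0.147 ] [-0.0403 -0.032   0.147 ]
padR [ 0.4928 -0.2999  0.147 ] [-0.0403 -0.01    0.147 ]
pad [ 0.4814 -0.2999  0.14  ] [-0.0421 -0.0213  0.14  ]
deck -y [ 0.4975 -0.3691  0.056 ] [-0.1082  0.0048  0.056 ]
deckL [ 0.4334 -0.3598  0.056 ] [-0.1083 -0.06    0.056 ]
deckR [ 0.5606 -0.3785  0.056 ] [-0.1083  0.0685  0.056 ]
0.08 0.03336310394687102 [0.0242 0.0039 0.08  ] [-0.0226  0.0041  0.08  ]
0.085 0.032866327545783704 [0.0251 0.0038 0.085 ] [-0.0211  0.004   0.085 ]
0.09 0.03236955114469639 [0.0259 0.0038 0.09  ] [-0.0195  0.0039  0.09  ]
0.095 0.031872774743609084 [0.0267 0.0037 0.095 ] [-0.018   0.0039  0.095 ]
0.1 0.03137599834252166 [0.0275 0.0036 0.1   ] [-0.0165  0.0038  0.1   ]
```

Request:
{"fn": "carry_out", "kwargs": {
  "increments": [
    [0,[-0.008,-0.08,0],[0,0,0]],
    [0,[-0.018,-0.155,0],[0,0,0]],
    [0,[-0.018,-0.179,-0.03],[0,0,0]],
    [0,[-0.018,-0.179,-0.1],[0,0,0]],
    [0,[-0.018,-0.179,-0.18],[0,0,0]],
    [0,[-0.018,-0.179,-0.25],[0,0,0]],
    [0,[-0.018,-0.179,-0.31],[0,0,0]],
    [0,[-0.018,-0.179,-0.35],[0,0,0]]
  ]
}}

```text
t: 11.02
ee_pos: [0.4994, -0.3488, 0.0965]
orientation: [[0.142, 0.99, -0.002], [0.99, -0.142, 0.002], [0.002, -0.003, -1.0]]
ft_force: [1.5, 0.8, 0.5]
grip_width: -0.001
finger_force: 0.0
```

Request:
{"fn": "carry_out", "kwargs": {
  "increments": [
    [0,[0,0,-0.002],[0,0,0]],
    [0,[0,0,-0.004],[0,0,0]],
    [0,[0,0,-0.004],[0,0,0]],
    [0,[0,0,-0.004],[0,0,0]],
    [0,[0,0,-0.004],[0,0,0]],
    [0,[0,0,-0.004],[0,0,0]],
    [0,[0,0,-0.004],[0,0,0]],
    [0,[0,0,-0.004],[0,0,0]]
  ]
}}

```text
t: 11.68
ee_pos: [0.4997, -0.3516, 0.0978]
orientation: [[0.145, 0.989, 0.001], [0.989, -0.145, -0.0], [-0.0, 0.001, -1.0]]
ft_force: [-0.7, 0.0, -1.3]
grip_width: -0.006
finger_force: 0.0
```

```bash
python3 - <<'E'
from h import *
s,im=shot('w5');print(s['ee_pos'],s['ft_force'],s['orientation'])
cv2.imwrite('pics/w5c.png',cv2.resize(im[0:300,190:490],None,fx=2,fy=2,interpolation=cv2.INTER_CUBIC))
E
```

```text
[ 0.49966419 -0.35161828  0.09783685] [-0.6565895   0.00784224 -1.26006017] [[ 1.44588048e-01  9.89491760e-01  5.93988139e-04]
 [ 9.89491895e-01 -1.44587837e-01 -3.84612803e-04]
 [-2.94687740e-04  6.43356864e-04 -9.99999750e-01]]
```

View pics/w5c.png

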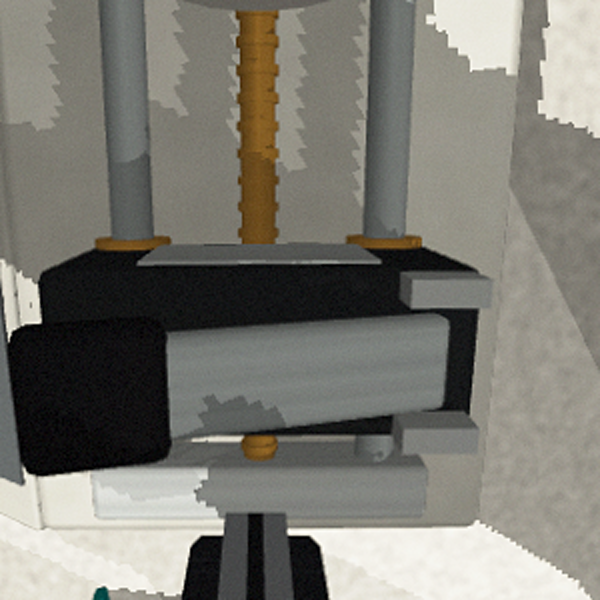

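View: block top front edge is at about row 265, back edge at about row 435, the fingertips at (258,515), and the flange's lower rim at (258,10).

```bash
python3 - <<'E'
from h import *
np.set_printoptions(precision=4,suppress=True)
s=json.load(open('w5.json'));W=cam('wrist',s);R=np.array(s['orientation']);e=np.array(s['ee_pos'])
f=lambda x,y:((x+.5)/2-.5+190,(y+.5)/2-.5)
u=lambda X:np.array([(X-e)@R[:,0],(X-e)@R[:,1],X[2]])
for n,p,z in [('front',(258,265),.11),('back',(258,435),.11),('bL',(40,275),.11),('bR',(476,275),.11),('padL',(12,395),.145),('padR',(168,395),.145),('padT',(88,322),.145),('padB',(95,470),.145),('deck',(258,526),.056),('plate bottom',(258,245),.06),('plate bottom',(258,245),.08),('flange',(258,10),.064),('flange',(258,10),.068),('flange',(258,10),.075)]:
    X=onz(W,f(*p),z);print(n,X,u(X))
s4=json.load(open('w4.json'));W4=cam('wrist',s4);f4=lambda x,y:((x+.5)/2-.5+200,(y+.5)/2-.5+20)
for n,p4,p in [('front',(245,380),(258,265)),('padTL',(162,412),(12,325)),('padBR',(213,453),(168,460))]:
    X,r=tri([(W4,f4(*p4)),(W,f(*p))]);print(n,X,u(X),r[0])
E
```

```text
front [ 0.5087 -0.288   0.11  ] [ 0.0643 -0.0002  0.11  ]
back [ 0.504  -0.3205  0.11  ] [ 0.0314 -0.0002  0.11  ]
bL [ 0.469  -0.2838  0.11  ] [ 0.0627 -0.0402  0.11  ]
bR [ 0.548  -0.2954  0.11  ] [0.0627 0.0397 0.11  ]
padL [ 0.4722 -0.2966  0.145 ] [ 0.0505 -0.0351  0.145 ]
padR [ 0.4941 -0.2998  0.145 ] [ 0.0504 -0.013   0.145 ]
padT [ 0.4852 -0.288   0.145 ] [ 0.0608 -0.0235  0.145 ]
padB [ 0.4815 -0.3095  0.145 ] [ 0.039  -0.0241  0.145 ]
deck [ 0.4973 -0.3683  0.056 ] [-0.0168  0.      0.056 ]
plate bottom [ 0.5088 -0.289   0.06  ] [ 0.0633 -0.0001  0.06  ]
plate bottom [ 0.509  -0.2872  0.08  ] [ 0.0651 -0.0001  0.08  ]
flange [ 0.5164 -0.2367  0.064 ] [ 0.1161 -0.0001  0.064 ]
flange [ 0.5162 -0.2375  0.068 ] [ 0.1153 -0.0001  0.068 ]
flange [ 0.516 -0.239  0.075] [ 0.1138 -0.0002  0.075 ]
front [ 0.5086 -0.2876  0.1125] [ 0.0646 -0.0004  0.1125] 0.00017691657061165355
padTL [ 0.4726 -0.2876  0.1391] [ 0.0594 -0.036   0.1391] 0.00015116112649459987
padBR [ 0.4892 -0.3161  0.126 ] [ 0.0336 -0.0155  0.126 ] 0.0008720905068659898
```

Request:
{"fn": "carry_out", "kwargs": {
  "increments": [
    [0,[0.003,0.018,0],[0,0,0]],
    [0,[0.005,0.034,0],[0,0,0]],
    [0,[0.007,0.05,0],[0,0,0]],
    [0,[0.009,0.065,0],[0,0,0]],
    [0,[0.012,0.08,0],[0,0,0]],
    [0,[0.014,0.095,0],[0,0,0]],
    [0,[0.015,0.104,0],[0,0,0]],
    [0,[0.016,0.109,0],[0,0,0]]
  ]
}}

```text
t: 12.4
ee_pos: [0.5076, -0.2961, 0.0974]
orientation: [[0.144, 0.99, -0.0], [0.99, -0.144, 0.0], [0.0, -0.0, -1.0]]
ft_force: [-1.2, -2.2, 0.1]
grip_width: -0.003
finger_force: 1.1
```

```bash
python3 - <<'E'
from h import *
s,im=shot('w6');print(s['ee_pos'],s['ft_force'],s['orientation'])
cv2.imwrite('pics/w6c.png',cv2.resize(im[0:300,190:490],None,fx=2,fy=2,interpolation=cv2.INTER_CUBIC))
E
```

```text
[ 0.50755893 -0.29608596  0.09739624] [-1.16410529 -2.15096608  0.07204102] [[ 1.43827310e-01  9.89602745e-01 -3.34430406e-04]
 [ 9.89602791e-01 -1.43827250e-01  1.95475566e-04]
 [ 1.45342951e-04 -3.59067988e-04 -9.99999925e-01]]
```

View pics/w6c.png

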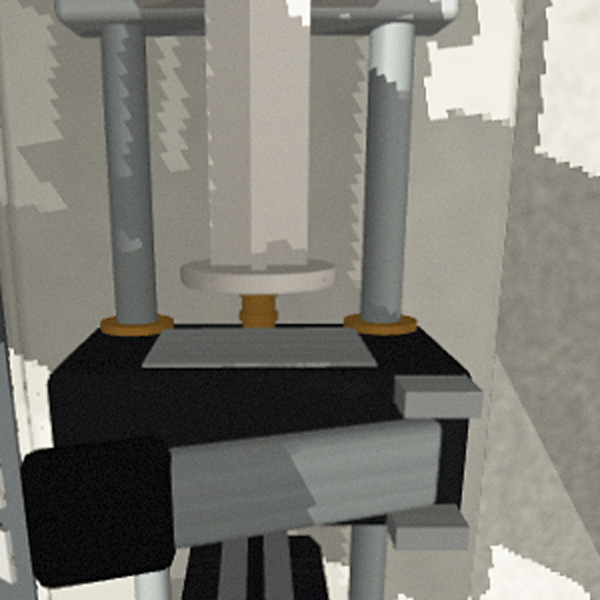

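View: the block is in contact with the fingers (2 N). Its top front edge is at row 367 with the face bottom at row 325, and the flange spans (181..335, 275) with its near rim down to row 293.

```bash
python3 - <<'E'
from h import *
np.set_printoptions(precision=4,suppress=True)
s=json.load(open('w6.json'));W=cam('wrist',s);R=np.array(s['orientation']);e=np.array(s['ee_pos'])
f=lambda x,y:((x+.5)/2-.5+190,(y+.5)/2-.5)
u=lambda X:np.array([(X-e)@R[:,0],(X-e)@R[:,1],X[2]])
for n,p,z in [('front',(258,367),.11),('plate bot',(258,328),.075),('plate bot',(258,328),.065),('flange bottom',(258,293),.068),('flange L',(181,277),.084),('flange R',(335,277),.084)]:
    X=onz(W,f(*p),z);print(n,u(X))
E
```

```text
front [ 0.0453 -0.0002  0.11  ]
plate bot [ 0.0455 -0.0001  0.075 ]
plate bot [ 0.0434 -0.0001  0.065 ]
flange bottom [ 0.0526 -0.0001  0.068 ]
flange L [ 0.0587 -0.017   0.084 ]
flange R [0.0587 0.0167 0.084 ]
```

Request:
{"fn": "carry_out", "kwargs": {
  "increments": [
    [0,[0,0.003,0],[0,0,0]],
    [0,[0.001,0.006,0],[0,0,0]],
    [0,[0.001,0.009,0],[0,0,0]],
    [0,[0.002,0.012,0],[0,0,0]],
    [0,[0.002,0.014,0],[0,0,0]],
    [0,[0.002,0.016,0],[0,0,0]],
    [0,[0.003,0.017,0],[0,0,0]],
    [0,[0.003,0.017,0],[0,0,0]]
  ]
}}

```text
t: 13.12
ee_pos: [0.509, -0.2883, 0.0974]
orientation: [[0.144, 0.99, -0.0], [0.99, -0.144, 0.0], [0.0, -0.0, -1.0]]
ft_force: [-1.1, -1.8, 0.2]
grip_width: 0.003
finger_force: 0.7
```

```bash
python3 - <<'E'
from h import *
s,im=shot('w7');print(s['ee_pos'],s['ft_force'])
# edge profile along the middle columns between flange and block plate
g=cv2.cvtColor(im,cv2.COLOR_BGR2GRAY).astype(float)
a=cv2.cvtColor(cv2.imread('pics/w6.png'),cv2.COLOR_BGR2GRAY).astype(float)
for c in (290,319,345):
    print(c,'w6',a[125:190:2,c-3:c+4].mean(1).astype(int).tolist());print('   w7',g[125:190:2,c-3:c+4].mean(1).astype(int).tolist())
E
```

```text
[ 0.50902804 -0.28834753  0.09744542] [-1.11076335 -1.75802085  0.15868159]
290 w6 [135, 134, 132, 112, 112, 117, 128, 127, 127, 128, 133, 135, 135, 137, 137, 137, 136, 135, 123, 23, 97, 90, 95, 91, 94, 90, 88, 92, 100, 101, 15, 19, 21]
   w7 [134, 136, 137, 135, 135, 135, 134, 134, 133, 134, 137, 132, 111, 112, 113, 115, 128, 128, 129, 131, 114, 92, 96, 90, 94, 92, 90, 91, 101, 74, 16, 20, 20]
319 w6 [173, 143, 145, 144, 146, 119, 145, 170, 169, 170, 170, 107, 86, 85, 85, 84, 81, 86, 85, 87, 95, 91, 94, 90, 94, 90, 88, 91, 108, 74, 17, 21, 23]
   w7 [173, 173, 173, 173, 173, 173, 173, 173, 170, 169, 171, 146, 146, 145, 143, 123, 117, 173, 171, 172, 172, 153, 95, 92, 94, 91, 88, 92, 117, 89, 16, 19, 20]
345 w6 [139, 137, 129, 119, 112, 119, 171, 171, 170, 170, 149, 134, 135, 133, 136, 134, 134, 134, 123, 41, 94, 91, 94, 89, 92, 91, 86, 90, 112, 87, 15, 21, 22]
   w7 [135, 135, 135, 137, 137, 139, 136, 137, 138, 136, 136, 130, 114, 113, 114, 115, 161, 157, 145, 126, 108, 92, 94, 89, 93, 90, 89, 90, 104, 51, 16, 21, 20]
```

Request:
{"fn": "carry_out", "kwargs": {
  "increments": [
    [0,[0,0.001,0],[0,0,0]],
    [0,[0,0.002,0],[0,0,0]],
    [0,[0,0.003,0],[0,0,0]],
    [0,[0,0.004,0],[0,0,0]],
    [0,[0.001,0.005,0],[0,0,0]],
    [0,[0.001,0.005,0],[0,0,0]],
    [0,[0.001,0.005,0],[0,0,0]],
    [0,[0.001,0.005,0],[0,0,0]]
  ]
}}

```text
t: 13.83
ee_pos: [0.5095, -0.2859, 0.0974]
orientation: [[0.144, 0.99, -0.0], [0.99, -0.144, 0.0], [0.0, -0.0, -1.0]]
ft_force: [-0.4, -1.9, 0.1]
grip_width: 0.0
finger_force: 0.6
```

```bash
cat > gap.py <<'E'
from h import *
import sys
s,im=shot(sys.argv[1]);W=cam('wrist',s);R=np.array(s['orientation']);e=np.array(s['ee_pos'])
g=cv2.cvtColor(im,cv2.COLOR_BGR2GRAY).astype(float)[:,316:323].mean(1)
X=np.arange(150,190);r=X[np.argmin(np.diff(g[150:183]))]  # flange lower edge: bright to plate
print(s['ee_pos'],s['ft_force'],'edge',r,g[r-2:r+4].astype(int))
for z in (.098,.1005,.103): print(z,'flange',(onz(W,(319,r+.5),z)-e)@R[:,0]-.0453)
E
python3 gap.py w8
```

```text
[ 0.50953855 -0.28585808  0.09739521] [-0.38068226 -1.89274199  0.111686  ] edge 173 [171 171 161 117  87  93]
0.098 flange 0.0008991467482346444
0.1005 flange 0.0014917913267157856
0.103 flange 0.00208443590519692
```

Gap is about 1–2 mm. Creep by half-millimetres.

Request:
{"fn": "carry_out", "kwargs": {
  "increments": [
    [0,[0,0.001,0],[0,0,0]],
    [0,[0,0.001,0],[0,0,0]],
    [0,[0,0.002,0],[0,0,0]],
    [0,[0,0.002,0],[0,0,0]],
    [0,[0,0.002,0],[0,0,0]],
    [0,[0,0.002,0],[0,0,0]],
    [0,[0,0.002,0],[0,0,0]],
    [0,[0,0.002,0],[0,0,0]]
  ]
}}

```text
t: 14.55
ee_pos: [0.5096, -0.285, 0.0974]
orientation: [[0.144, 0.99, 0.0], [0.99, -0.144, -0.0], [0.0, 0.0, -1.0]]
ft_force: [0.1, -1.0, -0.7]
grip_width: 0.002
finger_force: 0.8
```

```bash
python3 gap.py w9
```

```text
[ 0.50963305 -0.28495241  0.0974252 ] [ 0.09301353 -0.95271423 -0.72842459] edge 176 [171 167 135  85  89  92]
0.098 flange -0.00036587331443131005
0.1005 flange 0.0002491480241631691
0.103 flange 0.0008641693627576413
```

Request:
{"fn": "carry_out", "kwargs": {
  "increments": [
    [0,[0,0.001,0],[0,0,0]],
    [0,[0,0.001,0],[0,0,0]],
    [0,[0,0.001,0],[0,0,0]],
    [0,[0,0.001,0],[0,0,0]],
    [0,[0,0.001,0],[0,0,0]],
    [0,[0,0.001,0],[0,0,0]],
    [0,[0,0.001,0],[0,0,0]],
    [0,[0,0.001,0],[0,0,0]]
  ]
}}

```text
t: 15.27
ee_pos: [0.5096, -0.2844, 0.0974]
orientation: [[0.144, 0.99, 0.0], [0.99, -0.144, 0.0], [0.0, 0.0, -1.0]]
ft_force: [0.5, -1.7, -0.0]
grip_width: -0.001
finger_force: 0.7
```

Request:
{"fn": "carry_out", "kwargs": {
  "increments": [
    [0,[0,0.001,0],[0,0,0]],
    [0,[0,0.001,0],[0,0,0]],
    [0,[0,0.001,0],[0,0,0]],
    [0,[0,0.001,0],[0,0,0]],
    [0,[0,0.001,0],[0,0,0]],
    [0,[0,0.001,0],[0,0,0]],
    [0,[0,0.001,0],[0,0,0]],
    [0,[0,0.001,0],[0,0,0]]
  ]
}}

```text
t: 15.93
ee_pos: [0.5096, -0.284, 0.0974]
orientation: [[0.145, 0.99, 0.0], [0.99, -0.145, 0.0], [0.0, 0.0, -1.0]]
ft_force: [1.1, -2.7, -0.7]
grip_width: -0.002
finger_force: 0.9
```

```bash
python3 gap.py w10
```

```text
[ 0.50956189 -0.28398265  0.09741941] [ 1.12799127 -2.70302312 -0.65634307] edge 178 [171 171 154 101  89 113]
0.098 flange -0.0012083777924858236
0.1005 flange -0.0005783966896961215
0.103 flange 5.1584413093601345e-05
```

Request:
{"fn": "carry_out", "kwargs": {
  "increments": [
    [0,[0,0.001,0],[0,0,0]],
    [0,[0,0.001,0],[0,0,0]],
    [0,[0,0.001,0],[0,0,0]],
    [0,[0,0.001,0],[0,0,0]],
    [0,[0,0.001,0],[0,0,0]],
    [0,[0,0.001,0],[0,0,0]],
    [0,[0,0.001,0],[0,0,0]],
    [0,[0,0.001,0],[0,0,0]]
  ]
}}

```text
t: 16.65
ee_pos: [0.5096, -0.2834, 0.0974]
orientation: [[0.144, 0.99, 0.0], [0.99, -0.144, 0.0], [0.0, 0.0, -1.0]]
ft_force: [1.3, -2.2, 1.0]
grip_width: -0.002
finger_force: 0.8
```

```bash
python3 gap.py w11
```

```text
[ 0.50956042 -0.28344475  0.09741277] [ 1.25423558 -2.20163356  1.01490279] edge 178 [170 171 164 131 105 107]
0.098 flange -0.0012070820084873202
0.1005 flange -0.0005771060025847666
0.103 flange 5.287000331778008e-05
```

Request:
{"fn": "carry_out", "kwargs": {
  "increments": [
    [0,[0,0.001,0],[0,0,0]],
    [0,[0,0.001,0],[0,0,0]],
    [0,[0,0.001,0],[0,0,0]],
    [0,[0,0.001,0],[0,0,0]],
    [0,[0,0.001,0],[0,0,0]],
    [0,[0,0.001,0],[0,0,0]],
    [0,[0,0.001,0],[0,0,0]],
    [0,[0,0.001,0],[0,0,0]]
  ]
}}

```text
t: 17.37
ee_pos: [0.5096, -0.283, 0.0974]
orientation: [[0.144, 0.99, 0.0], [0.99, -0.144, -0.0], [-0.0, 0.0, -1.0]]
ft_force: [0.7, -1.7, 0.3]
grip_width: -0.001
finger_force: 0.8
```

```bash
python3 gap.py w12; python3 -c "
import cv2
for k in ('w7','w8','w9','w10','w11','w12'):
    g=cv2.cvtColor(cv2.imread(f'pics/{k}.png'),cv2.COLOR_BGR2GRAY).astype(float);print(k,g[164:190,316:323].mean(1).astype(int).tolist())"
```

```text
[ 0.50958287 -0.28298412  0.09743537] [ 0.68154983 -1.66401855  0.27010996] edge 168 [145 144 138 111 113 117]
0.098 flange 0.002979418694756604
0.1005 flange 0.0035351142112339667
0.103 flange 0.004090809727711316
w7 [171, 172, 172, 153, 91, 95, 92, 92, 93, 94, 90, 91, 94, 88, 91, 92, 95, 117, 137, 89, 9, 16, 20, 19, 22, 20]
w8 [124, 161, 173, 170, 170, 169, 171, 171, 171, 161, 117, 87, 93, 90, 90, 92, 93, 112, 132, 85, 9, 16, 20, 17, 21, 20]
w9 [116, 112, 118, 147, 174, 169, 171, 171, 171, 172, 171, 167, 135, 85, 89, 92, 91, 102, 112, 74, 10, 16, 20, 21, 21, 21]
w10 [143, 140, 124, 113, 113, 130, 170, 171, 170, 169, 171, 171, 171, 171, 154, 101, 89, 113, 135, 87, 10, 17, 18, 19, 19, 19]
w11 [143, 143, 142, 129, 111, 113, 122, 157, 173, 170, 168, 170, 170, 171, 164, 131, 105, 107, 122, 77, 10, 17, 16, 20, 20, 20]
w12 [144, 143, 145, 144, 138, 111, 113, 117, 146, 172, 170, 170, 169, 171, 171, 166, 142, 122, 111, 76, 11, 15, 20, 20, 20, 19]
```

Request:
{"fn": "carry_out", "kwargs": {
  "increments": [
    [0,[0,0.001,0],[0,0,0]],
    [0,[0,0.001,0],[0,0,0]],
    [0,[0,0.001,0],[0,0,0]],
    [0,[0,0.001,0],[0,0,0]],
    [0,[0,0.001,0],[0,0,0]],
    [0,[0,0.001,0],[0,0,0]],
    [0,[0,0.001,0],[0,0,0]],
    [0,[0,0.001,0],[0,0,0]]
  ]
}}

```text
t: 18.08
ee_pos: [0.5095, -0.2825, 0.0974]
orientation: [[0.144, 0.99, 0.0], [0.99, -0.144, 0.0], [0.0, 0.0, -1.0]]
ft_force: [1.2, -3.4, 0.1]
grip_width: -0.0
finger_force: 0.8
```

```bash
python3 gap.py w13; python3 -c "
import cv2
for k in ('w12','w13'):
    g=cv2.cvtColor(cv2.imread(f'pics/{k}.png'),cv2.COLOR_BGR2GRAY).astype(float);print(k,g[164:190,316:323].mean(1).astype(int).tolist())"
```

```text
[ 0.50953876 -0.28246105  0.09739693] [ 1.22017315 -3.42945839  0.13232647] edge 181 [171 166 144 109  74  11]
0.098 flange -0.0024742262192090775
0.1005 flange -0.001821710139483533
0.103 flange -0.0011691940597579817
w12 [144, 143, 145, 144, 138, 111, 113, 117, 146, 172, 170, 170, 169, 171, 171, 166, 142, 122, 111, 76, 11, 15, 20, 20, 20, 19]
w13 [144, 144, 143, 144, 146, 138, 117, 111, 113, 137, 171, 171, 170, 170, 171, 171, 166, 144, 109, 74, 11, 16, 19, 21, 21, 19]
```

Request:
{"fn": "carry_out", "kwargs": {
  "increments": [
    [0,[0,0.001,0],[0,0,0]],
    [0,[0,0.001,0],[0,0,0]],
    [0,[0,0.001,0],[0,0,0]],
    [0,[0,0.001,0],[0,0,0]],
    [0,[0,0.001,0],[0,0,0]],
    [0,[0,0.001,0],[0,0,0]],
    [0,[0,0.001,0],[0,0,0]],
    [0,[0,0.001,0],[0,0,0]]
  ]
}}

```text
t: 18.8
ee_pos: [0.5096, -0.2823, 0.0975]
orientation: [[0.145, 0.989, 0.0], [0.989, -0.145, -0.001], [-0.001, 0.0, -1.0]]
ft_force: [1.0, -5.9, -0.2]
grip_width: 0.001
finger_force: 2.4
```

```bash
python3 gap.py w14|head -1; python3 -c "
import cv2
for k in ('w13','w14'):
    g=cv2.cvtColor(cv2.imread(f'pics/{k}.png'),cv2.COLOR_BGR2GRAY).astype(float);print(k,g[164:190,316:323].mean(1).astype(int).tolist())"
```

```text
[ 0.50955912 -0.28231688  0.09745195] [ 1.04429019 -5.85837813 -0.23136707] edge 181 [170 173 160 111  73   9]
w13 [144, 144, 143, 144, 146, 138, 117, 111, 113, 137, 171, 171, 170, 170, 171, 171, 166, 144, 109, 74, 11, 16, 19, 21, 21, 19]
w14 [145, 145, 145, 144, 146, 140, 125, 112, 113, 128, 164, 171, 170, 169, 170, 170, 173, 160, 111, 73, 9, 17, 20, 20, 21, 21]
```

The block now touches the flange: force rose to 5.9 N (under 9 N) and the relative motion stopped. Back off, rise, and go above the lever pad.

Request:
{"fn": "carry_out", "kwargs": {
  "increments": [
    [0,[-0.001,-0.01,0],[0,0,0]],
    [0,[-0.004,-0.03,0],[0,0,0]],
    [0,[-0.006,-0.042,0],[0,0,0]],
    [0,[-0.006,-0.042,0.02],[0,0,0]],
    [0,[-0.006,-0.042,0.08],[0,0,0]],
    [0,[-0.006,-0.042,0.14],[0,0,0]],
    [0,[-0.006,-0.042,0.16],[0,0,0]],
    [0,[-0.006,-0.042,0.16],[0,0,0]]
  ]
}}

```text
t: 19.52
ee_pos: [0.5079, -0.3039, 0.182]
orientation: [[0.145, 0.989, 0.006], [0.989, -0.145, -0.004], [-0.003, 0.007, -1.0]]
ft_force: [-0.1, -0.3, -0.3]
grip_width: 0.002
finger_force: 0.0
```

Request:
{"fn": "carry_out", "kwargs": {
  "increments": [
    [0,[-0.01,0.025,0],[0,0,0]],
    [0,[-0.02,0.055,0],[0,0,0]],
    [0,[-0.03,0.08,0],[0,0,0]],
    [0,[-0.041,0.104,0],[0,0,0]],
    [0,[-0.041,0.104,0],[0,0,0]],
    [0,[-0.041,0.104,0],[0,0,0]],
    [0,[-0.041,0.104,0],[0,0,0]],
    [0,[-0.041,0.104,0],[0,0,0]]
  ]
}}

```text
t: 20.18
ee_pos: [0.4861, -0.2515, 0.1769]
orientation: [[0.145, 0.989, -0.001], [0.989, -0.145, 0.0], [0.0, -0.001, -1.0]]
ft_force: [0.4, 0.9, 0.1]
grip_width: 0.003
finger_force: 0.0
```

```bash
python3 - <<'E'
from h import *
np.set_printoptions(precision=4,suppress=True)
s=json.load(open('w14.json'));R=np.array(s['orientation']);e=np.array(s['ee_pos'])
n=sensors.observe();d=R.T@(n['ee_pos']-e);print(n['ee_pos'],'tool shift from push pose',d,'want .0283 -.028')
E
```

```text
[ 0.4861 -0.2515  0.1769] tool shift from push pose [ 0.0271 -0.0277 -0.0794] want .0283 -.028
```

Request:
{"fn": "carry_out", "kwargs": {
  "increments": [
    [0,[0,0.001,-0.03],[0,0,0]],
    [0,[0,0.002,-0.055],[0,0,0]],
    [0,[0,0.002,-0.065],[0,0,0]],
    [0,[-0.001,0.002,-0.075],[0,0,0]],
    [0,[-0.002,0.002,-0.085],[0,0,0]],
    [0,[-0.003,0.002,-0.095],[0,0,0]],
    [0,[-0.003,0.002,-0.104],[0,0,0]],
    [0,[-0.003,0.002,-0.106],[0,0,0]]
  ]
}}

```text
t: 20.85
ee_pos: [0.4843, -0.2501, 0.1238]
orientation: [[0.145, 0.989, -0.001], [0.989, -0.145, -0.0], [-0.0, -0.001, -1.0]]
ft_force: [-1.3, -1.5, 1.3]
grip_width: -0.001
finger_force: 1.1
```

Request:
{"fn": "carry_out", "kwargs": {
  "increments": [
    [0,[0,0,-0.002],[0,0,0]],
    [0,[0,0,-0.004],[0,0,0]],
    [0,[0,0,-0.006],[0,0,0]],
    [0,[0,0,-0.008],[0,0,0]],
    [0,[0,0,-0.009],[0,0,0]],
    [0,[0,0,-0.01],[0,0,0]],
    [0,[0,0,-0.01],[0,0,0]],
    [0,[0,0,-0.01],[0,0,0]]
  ]
}}

```text
t: 21.52
ee_pos: [0.4846, -0.25, 0.1193]
orientation: [[0.144, 0.99, 0.0], [0.99, -0.144, 0.0], [0.0, 0.0, -1.0]]
ft_force: [-0.4, 0.3, 1.5]
grip_width: 0.001
finger_force: 0.6
```

Request:
{"fn": "carry_out", "kwargs": {
  "increments": [
    [0,[0,0,-0.001],[0,0,0]],
    [0,[0,0,-0.002],[0,0,0]],
    [0,[0,0,-0.003],[0,0,0]],
    [0,[0,0,-0.004],[0,0,0]],
    [0,[0,0,-0.004],[0,0,0]],
    [0,[0,0,-0.004],[0,0,0]],
    [0,[0,0,-0.004],[0,0,0]],
    [0,[0,0,-0.004],[0,0,0]]
  ]
}}

```text
t: 22.18
ee_pos: [0.4846, -0.25, 0.1183]
orientation: [[0.144, 0.99, 0.0], [0.99, -0.144, -0.0], [-0.0, 0.001, -1.0]]
ft_force: [-4.7, 1.5, 5.9]
grip_width: -0.003
finger_force: 3.5
```

Lever is at its stop (z = 0.118 with the force rising). Rise straight up and check.

Request:
{"fn": "carry_out", "kwargs": {
  "increments": [
    [0,[0.001,0,0.01],[0,0,0]],
    [0,[0.001,0,0.05],[0,0,0]],
    [0,[0.001,0,0.11],[0,0,0]],
    [0,[0.001,0,0.18],[0,0,0]],
    [0,[0.02,-0.03,0.25],[0,0,0]],
    [0,[0.04,-0.05,0.31],[0,0,0]],
    [0,[0.056,-0.05,0.31],[0,0,0]],
    [0,[0.056,-0.05,0.31],[0,0,0]]
  ]
}}

```text
t: 22.85
ee_pos: [0.514, -0.2755, 0.274]
orientation: [[0.144, 0.99, 0.004], [0.99, -0.144, -0.002], [-0.001, 0.004, -1.0]]
ft_force: [-1.1, 0.7, -0.8]
grip_width: 0.002
finger_force: 0.0
```

```bash
python3 - <<'E'
from h import *
np.set_printoptions(precision=4,suppress=True)
s,im=shot('w15');W=cam('wrist',s);print(s['ee_pos'],s['ft_force'])
g=cv2.cvtColor(im,cv2.COLOR_BGR2GRAY).astype(float)
# expected pixels: flange, plate, lever pad flat vs raised
s14=json.load(open('w14.json'));R=np.array(s14['orientation']);e=np.array(s14['ee_pos'])
P=lambda x,y,z:np.r_[e[:2]+x*R[:2,0]+y*R[:2,1],z]
for n,x,y,z in [('front top',.0453,0,.11),('flange rim',.0453,0,.103),('flat pad L',.0283,-.043,.118),('flat pad R',.0283,-.019,.118),('raised pad L',.0283,-.0375,.146),('raised pad R',.0283,-.0153,.137)]:
    print(n,proj(W,P(x,y,z)))
c,r=proj(W,P(.0453,0,.11)).astype(int);print('col',c,'rows from',r-15,g[r-15:r+12,c-2:c+3].mean(1).astype(int).tolist())
a=proj(W,P(.0283,-.03,.118)).astype(int);print('pad row',a,'cols from',a[0]-40,g[a[1]-2:a[1]+3,a[0]-40:a[0]+40:2].mean(0).astype(int).tolist())
b=im;S=imaging.snapshot('top');d=cv2.absdiff(cv2.imread('pics/top0.png'),S)
# bystander check: mean diff around each in top image
for n,u in dict(spare=(328,198),beaker=(375,131),timer=(285,136),ba=(343,130),bb=(412,125),motor=(231,128),tip=(170,166),wash=(484,166)).items(): print(n,round(float(d[u[1]-12:u[1]+13,u[0]-12:u[0]+13].mean()),1),end=' ')
cv2.imwrite('pics/topend.png',S)
E
```

```text
[ 0.514  -0.2755  0.274 ] [-1.0824  0.7419 -0.767 ]
front top [313.5375 138.5106]
flange rim [313.5892 137.415 ]
flat pad L [263.1595 159.9176]
flat pad R [291.2511 159.8432]
raised pad L [265.0925 166.9446]
raised pad R [294.2876 164.4702]
col 313 rows from 123 [122, 121, 121, 120, 121, 119, 120, 114, 104, 104, 97, 84, 116, 126, 128, 119, 60, 6, 11, 13, 19, 21, 11, 12, 14, 10, 24]
pad row [278 159] cols from 238 [123, 114, 85, 83, 83, 128, 191, 154, 196, 203, 204, 201, 193, 7, 7, 10, 12, 4, 7, 8, 7, 7, 6, 8, 8, 9, 31, 94, 91, 90, 93, 92, 89, 90, 92, 93, 91, 92, 92, 90]
spare 19.8 beaker 3.0 timer 2.5 ba 2.2 bb 12.1 motor 1.9 tip 1.7 wash 13.8
```

The block's front edge (row 138.5) still meets the flange rim, and the pad spans columns 264–290, as expected for a flat lever. The arm is clear, so I'm handing in.

```bash
python3 -c "
from h import *
print(env.sign_off())"
```

```text
the job is handed in; nothing more can be done
None
```

I handed the job in at about 23 s of the 59 s allowed; the sign-off returned no verdict. My last readings show the cover set down and released near the mat's centre, the block touching the plunger flange without pushing it in, and the lever pressed down to its stop.

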